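# Load the spice-mill caddy and close its gate

## Robot

A 7-joint arm with a two-finger parallel gripper is mounted at the origin on the work surface. World frame = base frame: x ahead of the robot, y to its left, z up, the work surface at z = 0. Lengths are in m, angles in rad, forces in N, time in s.
With the tool pointing down it reaches from about 0.4 to 0.85 m from the base axis. Payload 10.4 kg.
Tool frame: the origin (TCP) lies at the very end of the fingers, on their centre line; the grasp point (between the pads) lies 19 mm behind it; z points along the fingers, y is the direction in which the jaws open and shut (so a half turn about z gives the same grasp; the last joint's range is limited). The gripper opens to 87 mm and grips with 3 to 60 N. Pads are 19 mm wide; open, the fingers measure 117 mm over their backs; the gripper's body (75 mm by 190 mm) begins 51 mm behind the grasp point.
Start: joints at [-1.339, 0.332, -0.065, 1.46, 0.022, 1.35, -0.088], TCP at [0.158, 0.605, 0.223] pointing down, gripper open.
Joint ranges: [-2.6, 2.6], [-0.5, 2.12], [-1.47, 1.34], [0.16, 2.42], [-1.27, 4.41], [0.06, 2.06], [-2.6, 2.6]. Speed limits (rad/s): [2.22, 2.22, 2.79, 2.79, 3.14, 3.14, 3.14].

## Interface

Orientations are given as a unit quaternion [x, y, z, w].
In Python, from bench import read_state, camera, close_job, recognise, masks_of gives the robot as it stands.
- The arm moves only by the tool play_rows, never from a script. Its argument "moves" is a list of rows, each a list of 3 entries, a list of its own where there are three numbers: the shift along the tool's x, y, z in cm, then the turn, a rotation vector about the tool's x, y, z in rad, then the finger opening in cm, from 0 to 8.7. In form: [[[dx, dy, dz], [ax, ay, az], jaw], ...]. A call has 1 to 8 rows; each row is the pose to reach, as a shift and turn from the pose commanded when the call began, along the tool's axes at that moment; what a row does not reach only later rows make up. A row lasts 1/8 s, in which the tool goes at most 62.5 mm and 10.7 degrees, less where a joint would pass 70% of its speed; a pose out of reach is approached as far as the arm can. A call with a gripper value outside its range is refused whole. The fingers move at their own pace and stop on an object; "grip_force" is the grip in N (left out, the last holds). Time passes only in rows, so rows that repeat a pose let the fingers close. It gives the time, the measured TCP pose, the force and the opening at its end, in the units of the state.
- read_state(): the state, without advancing time (a new reading comes with each control period).
- camera(name): name is "side" or "top" or "wrist"; returns a dict with "frame" (400x640x3 uint8, red, green, blue), "intrinsics" (3x3 intrinsics, pixels), "k1" (the pictures are not rectified: a ray, as slopes to the right and down, at radius r is drawn at 1 + k1 r^2 times it, then the intrinsics apply), "camera_from_world" (4x4, takes a point from world to camera coordinates). Camera axes: x right, y down, z forward; pixel columns grow to the right and rows downward; lengths in m; the calibration is good to about 2 mm. A picture is of the moment at which its call begins. There is no depth.
- close_job(): hands the job in, once; it reports no verdict.
Trained networks look in a picture, given as the dict that the camera call returned (one of the last four; its "shot" number tells which), for a name from the list of things; names that differ only in an ending like _2 or _b are one class to them, and where a whole thing is asked for, a point or a joint stands for the part that bears it (a point fixed in the world has none). Each returns a list of dicts, best first, with "conf" (0 to 1); they miss things now and then, are a little off and sometimes report something else, mostly with a low value. They report only what shows in the picture. A call takes as long as a camera call. They do not tell look-alikes from the thing itself.
- recognise(picture, query): "at" ([column, row] in pixels, amid what is visible of it).
- masks_of(picture, query): "region" (400x640 bool, what is visible of it) and "at" ([column, row] in pixels, amid what is visible of it).
The state is a dict: "time": time; "joint_positions": joint angles; "joint_vel": joint speeds; "joint_torque": joint torques, N m; "ee_pos": TCP position; "eef_rot": TCP orientation; "ft_force": force on the tool from outside, world axes, zero at the start; "torque": the same for the moment, N m; "width": finger opening in m.
Only numpy, scipy, OpenCV 4.12 (cv2) and the standard library are available. Lean on these libraries where they do the work, as an engineer would, in place of code of your own. Each camera call takes 0.05 s, during which the arm holds its last target.

## Task

Get the spice-mill caddy ready for the table: slide its gate fully aside, stand the red-, green- and yellow-capped mills upright, each on the disc of its own colour, and then slide the gate fully home so that it holds their feet. Set each mill down rather than dropping it, and leave the blue- and white-capped mills standing untouched where they are.

Things in the scene. Friction and masses are not known exactly. Their poses are not given: they have to be found in the camera images.
- mill_red: Loose spice mill with a red cap: dark wood, round about its own z, 75 mm tall, 0.11 to 0.23 kg, standing on the counter. Foot: disc 64 mm across, 8 mm thick; waist 32 mm across from 8 to 30 mm up; body and cap 38 mm across from 30 to 75 mm up (the cap is the top 29 mm; grip here). Origin: centre of the underside, z up. Belongs in the caddy.
- mill_green: Loose spice mill with a green cap: dark wood, round about its own z, 75 mm tall, 0.11 to 0.23 kg, standing on the counter. Foot: disc 64 mm across, 8 mm thick; waist 32 mm across from 8 to 30 mm up; body and cap 38 mm across from 30 to 75 mm up (the cap is the top 29 mm; grip here). Origin: centre of the underside, z up. Belongs in the caddy.
- mill_yellow: Loose spice mill with a yellow cap: dark wood, round about its own z, 75 mm tall, 0.11 to 0.23 kg, standing on the counter. Foot: disc 64 mm across, 8 mm thick; waist 32 mm across from 8 to 30 mm up; body and cap 38 mm across from 30 to 75 mm up (the cap is the top 29 mm; grip here). Origin: centre of the underside, z up. Belongs in the caddy.
- mill_blue: Loose spice mill with a blue cap: dark wood, round about its own z, 75 mm tall, 0.11 to 0.23 kg, standing on the counter. Foot: disc 64 mm across, 8 mm thick; waist 32 mm across from 8 to 30 mm up; body and cap 38 mm across from 30 to 75 mm up (the cap is the top 29 mm; grip here). Origin: centre of the underside, z up. A look-alike that does not belong in the caddy.
- mill_white: Loose spice mill with a white cap: dark wood, round about its own z, 75 mm tall, 0.11 to 0.23 kg, standing on the counter. Foot: disc 64 mm across, 8 mm thick; waist 32 mm across from 8 to 30 mm up; body and cap 38 mm across from 30 to 75 mm up (the cap is the top 29 mm; grip here). Origin: centre of the underside, z up. A look-alike that does not belong in the caddy.
- disc_red: Red disc, 76 mm across, 3 mm thick, fixed at the centre of an 80 x 80 mm cell of the wooden caddy. Origin: centre of its underside, 10 mm above the counter (its top is at 13 mm). x points away from the robot, square to the row of three cells; y along the row; z up. Cells 84 mm apart, their order varies; 4 mm dividers, 26 mm high; outer walls 34 mm (+x) and 40 mm (ends) high.
- disc_green: Green disc, 76 mm across, 3 mm thick, fixed at the centre of an 80 x 80 mm cell of the wooden caddy. Origin: centre of its underside, 10 mm above the counter (its top is at 13 mm). x points away from the robot, square to the row of three cells; y along the row; z up. Cells 84 mm apart, their order varies; 4 mm dividers, 26 mm high; outer walls 34 mm (+x) and 40 mm (ends) high.
- disc_yellow: Yellow disc, 76 mm across, 3 mm thick, fixed at the centre of an 80 x 80 mm cell of the wooden caddy. Origin: centre of its underside, 10 mm above the counter (its top is at 13 mm). x points away from the robot, square to the row of three cells; y along the row; z up. Cells 84 mm apart, their order varies; 4 mm dividers, 26 mm high; outer walls 34 mm (+x) and 40 mm (ends) high.
- gate (a joint): Aluminium gate, 28 to 34 mm above the counter. 0 = fully home, 0.062 m = fully aside (cells clear); it grows as it slides along the discs' -x, 1.5 N friction, stays where left. Starts 0 to 15 mm ajar. Home, it reaches 20 mm past the disc centres; its 52 mm wide notches (open to +x, ending 27 mm before the centres) embrace the mills' waists and do not let a foot pass.
- gate_grip (a point): Grip point on the gate's upright black handle, a block 18 mm (x) by 24 mm (y), from 34 to 85 mm above the counter: on its axis, 70 mm above the counter. With the gate home it lies 60 mm to the -x side of the middle disc's centre; it moves with the gate. Axes as the discs'; pinch it along y.
There are look-alikes about, which are no part of the job. What is shaped like the mill_red but orange is not meant. Leave any turquoise look-alike of the mill_green alone.

How it is judged:
By the outcome, as a careful person would: the job done as asked, in the order asked, and still so for the second after the job is handed in, with the robot touching nothing.
It also fails if it takes over 106 s, if anything falls off the work surface, if the arm or the gripper's body presses on something with over 40 N, if the wrist force passes 120 N, or if a joint passes its speed limit or range.

## Working session

There is one attempt and no reset: what is moved stays moved. The work goes in short steps, Python scripts to look and compute and a tool call to move; the robot and the scene stay as the last step left them, time stands still between calls to the robot, and variables do not carry over. Pictures are saved under pics/ and viewed, and the job is handed in when it is done.

Besides the shell and the picture viewer there is one more tool, called as name([rows], argument=value, ...), one row to a line, values as JSON. play_rows: Moves the arm, as the interface text tells. Its arguments: {"type":"object","properties":{"moves":{"type":"array","items":{"type":"array"}},"grip_force":{"type":"number"}},"required":["moves"]}

```bash
ls; mkdir -p pics; python3 - <<'E'
from bench import *
import cv2
print(read_state())
for n in ["side","top","wrist"]:
    c=camera(n); cv2.imwrite(f"pics/{n}0.png",c["frame"][:,:,::-1]); print(n,c["intrinsics"].tolist(),c["k1"],c["camera_from_world"].round(4).tolist(),c["shot"])
E
```

```text
pics
{'time': 0.0, 'joint_positions': array([-1.33861187,  0.33286672, -0.06467402,  1.46093782,  0.02162709,
        1.34987615, -0.08848955]), 'joint_vel': array([ 0.00100092,  0.00028795, -0.00188341, -0.00018271, -0.00040506,
       -0.00031978,  0.00031637]), 'joint_torque': array([ 6.29950773e-04, -6.23242235e+01,  2.52855301e-02, -3.89893484e+01,
       -6.12175092e-02,  3.98166175e-02,  1.30844728e-04]), 'ee_pos': array([0.15745717, 0.60445116, 0.22175876]), 'eef_rot': array([ 1.27041581e-01,  9.91897148e-01, -6.94915693e-04, -3.93255304e-05]), 'ft_force': array([-0.11280618,  0.13700949,  0.2260106 ]), 'torque': array([0.02404461, 0.04408699, 0.07986376]), 'width': 0.08693116365258571}
side [[488.69911124366536, 0.0, 313.18133349591915], [0.0, 488.69911124366536, 195.87396420647374], [0.0, 0.0, 1.0]] -0.023259067223985488 [[0.8159, -0.578, 0.0137, -0.376], [-0.3421, -0.5018, -0.7945, 0.2474], [0.4661, 0.6436, -0.6071, 1.0217], [0.0, 0.0, 0.0, 1.0]] 1
top [[443.3252562366528, 0.0, 322.31603001118077], [0.0, 443.3252562366528, 204.91324735707252], [0.0, 0.0, 1.0]] -0.01824114464667392 [[-0.0019, -1.0, 0.0064, 0.0358], [-0.9807, 0.0006, -0.1958, 0.5121], [0.1958, -0.0067, -0.9806, 1.1215], [0.0, 0.0, 0.0, 1.0]] 2
wrist [[305.9148304381969, 0.0, 319.5159212824535], [0.0, 305.9148304381969, 194.83283319953057], [0.0, 0.0, 1.0]] -0.013052390136930712 [[0.2516, 0.9678, -0.001, -0.6251], [0.9221, -0.2394, 0.304, -0.0372], [0.294, -0.0774, -0.9527, 0.3923], [0.0, 0.0, 0.0, 1.0]] 3
```

View pics/top0.png

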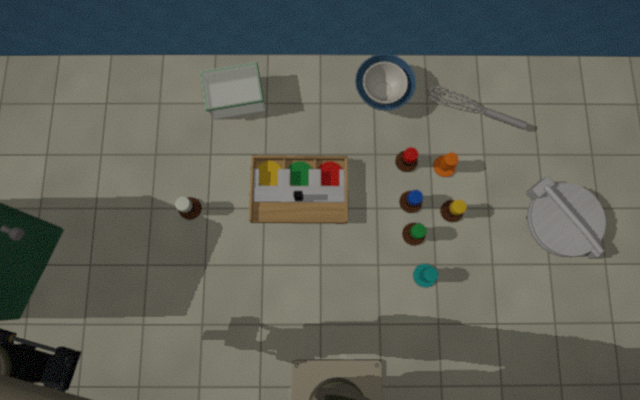

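View pics/side0.png

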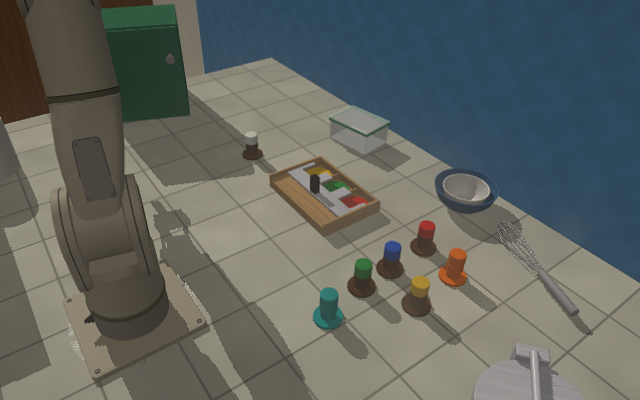

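View pics/wrist0.png

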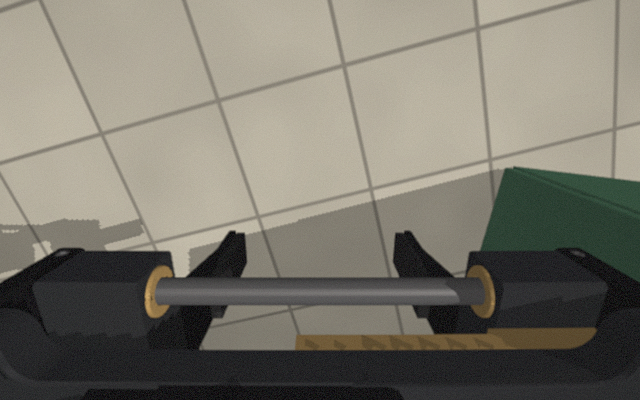

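```bash
cat > h.py <<'E'
import numpy as np, cv2
from scipy.optimize import minimize, least_squares
from scipy.spatial.transform import Rotation as R
def proj(c,P):
    P=np.atleast_2d(P); T=np.array(c["camera_from_world"]); q=P@T[:3,:3].T+T[:3,3]
    s=q[:,:2]/q[:,2:]; r2=(s**2).sum(1,keepdims=True); s=s*(1+c["k1"]*r2)
    K=np.array(c["intrinsics"]); return s*[K[0,0],K[1,1]]+K[:2,2]
def ray(c,uv):
    K=np.array(c["intrinsics"]); d=(np.asarray(uv,float)-K[:2,2])/[K[0,0],K[1,1]]; s=d.copy()
    for _ in range(10): s=d/(1+c["k1"]*(s**2).sum())
    T=np.array(c["camera_from_world"]); Rm=T[:3,:3]
    return -Rm.T@T[:3,3], Rm.T@np.array([s[0],s[1],1])
def onplane(c,uv,z):
    o,d=ray(c,uv); return (o+d*(z-o[2])/d[2])[:2]
def tri(cs,uvs):
    A=np.zeros((3,3));b=np.zeros(3)
    for c,u in zip(cs,uvs):
        o,d=ray(c,u); d/=np.linalg.norm(d); M=np.eye(3)-np.outer(d,d); A+=M;b+=M@o
    return np.linalg.solve(A,b)
def cyl(x,y,z0,z1,r):
    t=np.linspace(0,2*np.pi,48,endpoint=False); ring=np.c_[x+r*np.cos(t),y+r*np.sin(t)]
    return np.r_[np.c_[ring,0*t+z0],np.c_[ring,0*t+z1]]
def hullc(c,P,clip=True):
    h=cv2.convexHull(proj(c,P).astype(np.float32)); m=cv2.moments(h); return np.array([m['m10']/m['m00'],m['m01']/m['m00']]), m['m00']
def save(name,img,s=1,box=None):
    if box: img=img[box[1]:box[3],box[0]:box[2]]
    cv2.imwrite(f"pics/{name}.png",cv2.resize(img,None,fx=s,fy=s,interpolation=cv2.INTER_CUBIC)[:,:,::-1])
E
python3 - <<'E'
from bench import *; from h import *
import pickle
t=camera("top"); s=camera("side")
pickle.dump((t,s),open("ts0.pkl","wb"))
def hm(c,col):
    v=cv2.cvtColor(c["frame"],cv2.COLOR_RGB2HSV).astype(int); H,S,V=v[...,0],v[...,1],v[...,2]
    rng=dict(red=(174,5),green=(50,75),yellow=(22,32),blue=(108,128))[col]
    m=((H>=rng[0])&(H<=rng[1])) if rng[0]<rng[1] else ((H>=rng[0])|(H<=rng[1]))
    return (m&(S>150)&(V>60)).astype(np.uint8)
near=dict(red=((410,157),(427,233)),green=((418,232),(364,270)),yellow=((457,208),(421,288)),blue=((413,199),(393,253)))
for col,(a,b) in near.items():
    obs=[]
    for c,p in ((t,a),(s,b)):
        n,l,st,ce=cv2.connectedComponentsWithStats(hm(c,col)); k=min([i for i in range(1,n) if st[i,4]>30],key=lambda i:np.hypot(*(ce[i]-p))); obs.append((ce[k],st[k].tolist()))
    def f(p): return np.concatenate([hullc(c,cyl(p[0],p[1],p[2]-.029,p[2],.019))[0]-o[0] for c,o in zip((t,s),obs)])
    r=least_squares(f,[.5,-.2,.075]); print(col,r.x.round(4),r.fun.round(2),[(o[0].round(1),o[1]) for o in obs],[hullc(c,cyl(r.x[0],r.x[1],.046,.075,.019))[1] for c in (t,s)])
save("c_top",t["frame"],5,(240,145,360,230)); save("c_side",s["frame"],5,(260,145,390,235))
for n in ("disc_red","disc_green","disc_yellow","gate","gate_grip","mill_red","mill_white"):
    for c in (t,s):
        print(n,[(np.round(d["conf"],2),np.round(d["at"],1)) for d in recognise(c,n)][:7])
E
```

```text
red [ 0.645  -0.199   0.0849] [ 0.28 -0.52 -0.4   0.13] [(array([409.9, 154.9]), [402, 148, 16, 15, 178]), (array([426.4, 225.8]), [419, 221, 16, 13, 130])] [205.70257609477267, 286.329681051895]Traceback (most recent call last):
  File "<stdin>", line 14, in <module>
ValueError: min() iterable argument is empty
```

```bash
cat > h2.py <<'E'
from h import *
def hm(c,col):
    v=cv2.cvtColor(cv2.GaussianBlur(c["frame"],(3,3),0),cv2.COLOR_RGB2HSV).astype(int); H,S,V=v[...,0],v[...,1],v[...,2]
    rng,smin,vmin=dict(red=((172,4),190,70),green=((50,75),140,35),yellow=((20,32),150,80),blue=((106,130),110,45))[col]
    m=((H>=rng[0])&(H<=rng[1])) if rng[0]<rng[1] else ((H>=rng[0])|(H<=rng[1]))
    return (m&(S>smin)&(V>vmin)).astype(np.uint8)
E
python3 - <<'E'
from bench import *; from h2 import *
import pickle
t,s=pickle.load(open("ts0.pkl","rb"))
for c,pts in ((t,[(410,154),(410,163),(418,230),(420,236),(457,206),(414,197)]),(s,[(427,226),(427,236),(364,263),(364,275),(421,283),(421,292),(393,246),(393,258)])):
    v=cv2.cvtColor(c["frame"],cv2.COLOR_RGB2HSV)
    print([(p,v[p[1],p[0]].tolist()) for p in pts])
save("c_top",t["frame"],6,(240,145,360,230)); save("c_side",s["frame"],6,(260,145,390,235)); save("m_side",s["frame"],4,(330,210,480,320))
E
```

```text
[((410, 154), [0, 227, 137]), ((410, 163), [4, 222, 46]), ((418, 230), [65, 174, 101]), ((420, 236), [64, 172, 95]), ((457, 206), [24, 207, 150]), ((414, 197), [108, 210, 119])]
[((427, 226), [2, 179, 155]), ((427, 236), [4, 141, 103]), ((364, 263), [63, 129, 111]), ((364, 275), [59, 92, 75]), ((421, 283), [22, 178, 168]), ((421, 292), [21, 141, 112]), ((393, 246), [112, 155, 132]), ((393, 258), [114, 104, 86])]
```

View pics/c_top.png

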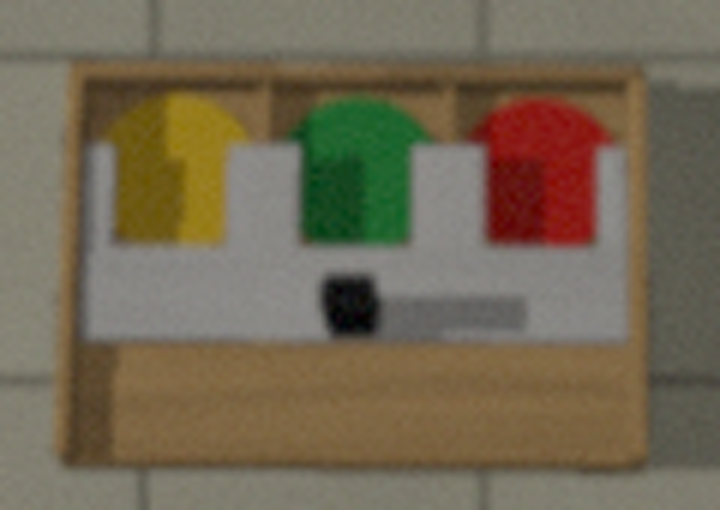

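View pics/c_side.png

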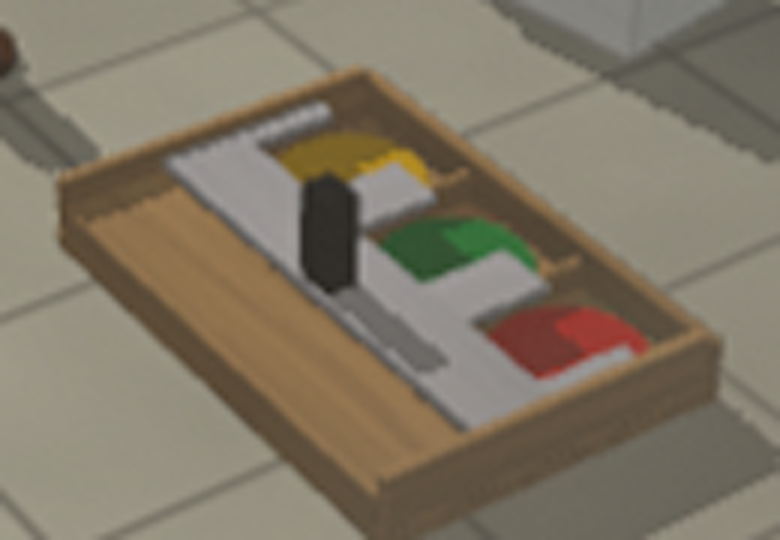

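View pics/m_side.png

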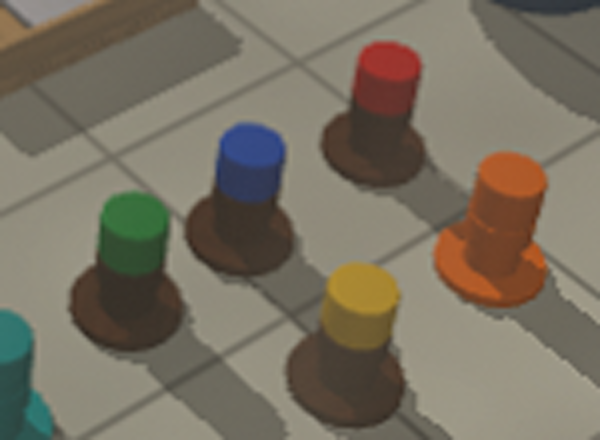

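```bash
cat > h2.py <<'E'
from h import *
def hm(c,col,side):
    v=cv2.cvtColor(cv2.GaussianBlur(c["frame"],(3,3),0),cv2.COLOR_RGB2HSV).astype(int); H,S,V=v[...,0],v[...,1],v[...,2]
    rng,smin,vmin=dict(red=((174,5),110,60),green=((50,75),80,45),yellow=((19,32),115,75),blue=((104,130),80,50))[col]
    if not side: smin=140
    m=((H>=rng[0])&(H<=rng[1])) if rng[0]<rng[1] else ((H>=rng[0])|(H<=rng[1]))
    return (m&(S>smin)&(V>vmin)).astype(np.uint8)
def mills(t,s,near):
  out={}
  for col,(a,b) in near.items():
    obs=[]
    for c,p in ((t,a),(s,b)):
        n,l,st,ce=cv2.connectedComponentsWithStats(hm(c,col,c is s)); k=min([i for i in range(1,n) if st[i,4]>30],key=lambda i:np.hypot(*(ce[i]-p))); obs.append((ce[k],st[k].tolist()))
    def f(p): return np.concatenate([hullc(c,cyl(p[0],p[1],p[2]-.029,p[2],.019))[0]-o[0] for c,o in zip((t,s),obs)])
    r=least_squares(f,[.5,-.2,.075]); out[col]=r.x
    print(col,r.x.round(4),r.fun.round(2),[(o[0].round(1),o[1]) for o in obs],[round(hullc(c,cyl(r.x[0],r.x[1],.046,.075,.019))[1]) for c in (t,s)])
  return out
E
python3 - <<'E'
from bench import *; from h2 import *
import pickle
t,s=pickle.load(open("ts0.pkl","rb"))
near=dict(red=((410,157),(427,233)),green=((418,232),(364,270)),yellow=((457,208),(421,288)),blue=((413,199),(393,253)))
mills(t,s,near)
# discs: circle arc from above: top picture at z=.013
for col,p in dict(yellow=(270,172),green=(300,172),red=(330,172)).items():
    m=hm(t,col,False); n,l,st,ce=cv2.connectedComponentsWithStats(m); k=min([i for i in range(1,n) if st[i,4]>30],key=lambda i:np.hypot(*(ce[i]-p)))
    mm=(l==k).astype(np.uint8); ct=max(cv2.findContours(mm,0,cv2.CHAIN_APPROX_NONE)[0],key=len)[:,0]
    P=np.array([onplane(t,u,.013) for u in ct]); print(col,st[k],ce[k].round(1),P.min(0).round(4),P.max(0).round(4))
# caddy corners, in crop coordinates/6
def tp(u,v,z): return onplane(t,(240+u/6-.4,145+v/6-.4),z).round(4)
print("walls top outer TL,TR,BR,BL z.04",tp(75,65,.04),tp(643,68,.04),tp(647,468,.04),tp(62,465,.04))
def sd(u,v): return np.array((260+u/6-.4,145+v/6-.4))
def td(u,v): return np.array((240+u/6-.4,145+v/6-.4))
for n,a,b in (("cornerTL",(75,65),(362,68)),("TR",(643,68),(718,335)),("BR",(647,468),(380,488)),("BL",(62,465),(60,180)),("handletop",(350,290),(330,182))):
    print(n,tri((t,s),(td(*a),sd(*b))).round(4))
E
```

```text
red [ 0.6462 -0.2     0.0753] [ 0.04 -0.02 -0.04 -0.01] [(array([409.8, 155.1]), [403, 148, 15, 15, 187]), (array([426.1, 229. ]), [418, 220, 17, 19, 248])] [206, 286]
green [ 0.4409 -0.2118  0.0743] [ 0.03 -0.23 -0.11  0.1 ] [(array([417.5, 231.2]), [410, 225, 15, 14, 160]), (array([362.9, 267.7]), [355, 258, 17, 21, 278])] [209, 344]
yellow [ 0.5045 -0.3193  0.0745] [ 0.02 -0.08 -0.06  0.03] [(array([457.2, 207. ]), [449, 200, 18, 15, 207]), (array([419.5, 285.9]), [411, 276, 19, 21, 330])] [218, 378]
blue [ 0.5301 -0.2071  0.0757] [ 0.08 -0.08 -0.09  0.01] [(array([414.3, 197.4]), [407, 191, 15, 14, 165]), (array([392. , 249.9]), [385, 241, 16, 19, 249])] [206, 317]
yellow [257 159  25  26 446] [268.4 171.7] [0.5784 0.1494] [0.6501 0.2161]
green [290 163  20  22 351] [298.8 173.4] [0.5784 0.0716] [0.6385 0.1244]
red [319 162  22  24 400] [329.9 173.2] [ 0.5755 -0.0145] [0.6414 0.0439]
walls top outer TL,TR,BR,BL z.04 [0.6519 0.2263] [ 0.6505 -0.032 ] [ 0.4664 -0.0314] [0.4679 0.2267]
cornerTL [0.65   0.2281 0.0374]
TR [ 0.6511 -0.0319  0.0364]
BR [ 0.4669 -0.0316  0.0377]
BL [0.4693 0.2257 0.0411]
handletop [0.535  0.0985 0.0882]
```

```bash
cat > g.py <<'E'
import numpy as np
from scipy.spatial.transform import Rotation as R
from bench import read_state
def goal(*xyz,yaw=0,st=None):
    """tool-frame shift (cm) and rotvec to reach world xyz, tool down, tool y at yaw from world +y (x_tool=-x_world at yaw 0)"""
    st=st or read_state(); q=R.from_quat(st["eef_rot"]); p=np.array(st["ee_pos"])
    sh=q.inv().apply(np.array(xyz)-p)*100
    tgt=R.from_euler("z",yaw)*R.from_matrix(np.diag([-1.,1,-1]))
    rv=(q.inv()*tgt).as_rotvec()
    print("at",p.round(4),"shift",sh.round(2).tolist(),"rot",rv.round(3).tolist(),"F",np.round(st["ft_force"],1),"w",round(st["width"],4),"t",round(st["time"],2))
E
python3 - <<'E'
from g import *; import pickle
from bench import camera
w=camera("wrist"); T=w["camera_from_world"]; s=read_state()
c=-T[:3,:3].T@T[:3,3]; q=R.from_quat(s["eef_rot"]); print("cam in tool",q.inv().apply(c-s["ee_pos"]).round(4), "axis",q.inv().apply(T[2,:3]).round(3))
goal(.535,.0975,.20); goal(.48,.0975,.22)
E
```

```text
cam in tool [ 0.0841  0.0006 -0.1624] axis [-0.304  0.     0.953]
at [0.1575 0.6047 0.2223] shift [-49.32, -39.57, 2.25] rot [-0.0, -0.0, -0.255] F [0.6 0.6 1.3] w 0.0871 t 0.3
at [0.1575 0.6047 0.2223] shift [-43.99, -40.95, 0.25] rot [-0.0, -0.0, -0.255] F [0.6 0.6 1.3] w 0.0871 t 0.3
```

```bash
python3 -c "
from g import *
goal(.62,.0975,.22)"
```

```text
at [0.1575 0.6047 0.2223] shift [-57.54, -37.43, 0.25] rot [-0.0, -0.0, -0.255] F [0.6 0.6 1.3] w 0.0871 t 0.3
```

play_rows([
  [[-5, -3.3, 0], [0, 0, -0.05], 8],
  [[-10, -6.6, 0], [0, 0, -0.1], 8],
  [[-15, -10, 0], [0, 0, -0.15], 8],
  [[-20, -13, 0], [0, 0, -0.2], 8],
  [[-25, -16.3, 0], [0, 0, -0.255], 8],
  [[-30, -19.5, 0], [0, 0, -0.255], 8],
  [[-35, -22.8, 0.2], [0, 0, -0.255], 8],
  [[-40, -26, 0.2], [0, 0, -0.255], 8],
])

```text
time: 1.3
ee_pos: [0.4801, 0.2508, 0.2207]
eef_rot: [-0.0, 1.0, 0.0, 0.0]
ft_force: [-0.1, 0.5, 0.1]
width: 0.08
```

```bash
python3 -c "
from g import *
goal(.62,.0975,.22)"
```

```text
at [0.4801 0.2508 0.2207] shift [-13.99, -15.33, 0.07] rot [0.0, 0.0, 0.0] F [-0.1  0.5  0.1] w 0.08 t 1.3
```

play_rows([
  [[-4, -4.2, 0], [0, 0, 0], 8],
  [[-8, -8.5, 0], [0, 0, 0], 8],
  [[-12, -13, 0], [0, 0, 0], 8],
  [[-14, -15.4, 0], [0, 0, 0], 8],
  [[-14, -15.4, 0], [0, 0, 0], 8],
])

```text
time: 1.92
ee_pos: [0.6201, 0.0953, 0.2201]
eef_rot: [0.002, 1.0, -0.001, -0.0]
ft_force: [-0.8, 0.2, 0.1]
width: 0.0799
```

```bash
python3 - <<'E'
from h2 import *; from bench import *; from g import *
import pickle
w=camera("wrist"); pickle.dump(w,open("w1.pkl","wb")); save("w1",w["frame"],1.25)
goal(.62,.0975,.22)
E
```

```text
at [0.6193 0.0975 0.2202] shift [-0.07, -0.0, 0.02] rot [-0.0, -0.0, -0.002] F [ 0.9 -0.2  0.2] w 0.08 t 1.98
```

View pics/w1.png

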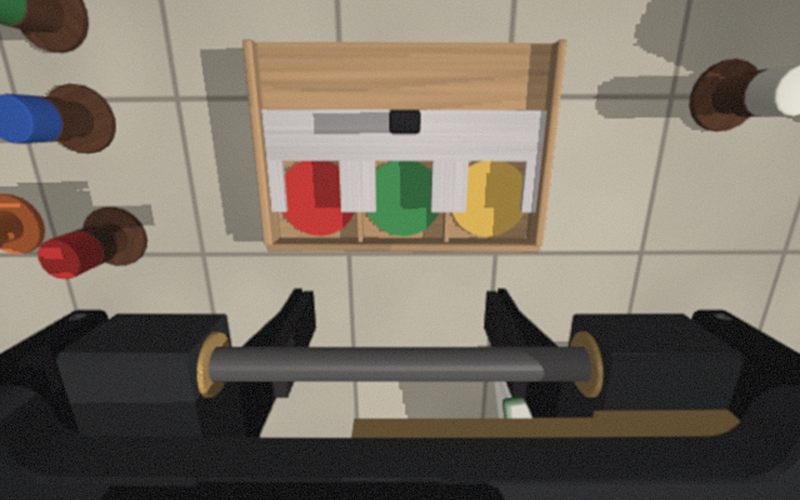

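```bash
python3 - <<'E'
from h2 import *
import pickle
w=pickle.load(open("w1.pkl","rb"))
v=cv2.cvtColor(cv2.GaussianBlur(w["frame"],(3,3),0),cv2.COLOR_RGB2HSV).astype(int);H,S,V=v[...,0],v[...,1],v[...,2]
C={}
for col,p,(lo,hi) in (("red",(256,158),(172,6)),("green",(322,158),(50,80)),("yellow",(390,158),(19,32))):
    print(col,v[170,p[0]],v[150,p[0]])
    m=((H>=lo)&(H<=hi)) if lo<hi else ((H>=lo)|(H<=hi)); m=(m&(S>(150 if col!="yellow" else 140))).astype(np.uint8)
    n,l,st,ce=cv2.connectedComponentsWithStats(m); k=min([i for i in range(1,n) if st[i,4]>300],key=lambda i:np.hypot(*(ce[i]-p)))
    ct=max(cv2.findContours((l==k).astype(np.uint8),0,cv2.CHAIN_APPROX_NONE)[0],key=len)[:,0]
    P=np.array([onplane(w,u,.013) for u in ct]); y0=np.median(P[:,1])
    print(st[k],P.min(0).round(4),P.max(0).round(4))
    A=P[P[:,0]>P[:,0].max()-.024]
    f=lambda q:np.hypot(A[:,0]-q[0],A[:,1]-q[1])-.0385+.0005
    r=least_squares(f,[.61,y0],loss="soft_l1",f_scale=.001); r2=least_squares(lambda q:np.hypot(A[:,0]-q[0],A[:,1]-q[1])-q[2],[.61,y0,.038],loss="soft_l1",f_scale=.001)
    print(col,r.x.round(4),r2.x.round(4),np.abs(f(r.x)).mean().round(5)); C[col]=r.x
m=((V<45)).astype(np.uint8); n,l,st,ce=cv2.connectedComponentsWithStats(m)
for i in range(1,n):
    if st[i,4]>100 and st[i,1]<120: 
        x,y,a,b,_=st[i]; print("handle",st[i],[onplane(w,u,.085).round(4) for u in ((x,y),(x+a-1,y+b-1),ce[i])])
save("w1c",w["frame"],2.5,(185,20,465,210))
E
```

```text
red [  0 180 195] [  1 178 139]
[ 227  130   55   59 2350] [ 0.5728 -0.019 ] [0.6448 0.048 ]
red [0.6059 0.0147] [0.6086 0.0146 0.0357] 0.00114
green [ 65 130 141] [ 65 126 101]Traceback (most recent call last):
  File "<stdin>", line 9, in <module>
ValueError: min() iterable argument is empty
```

```bash
python3 - <<'E'
from h2 import *
import pickle
w=pickle.load(open("w1.pkl","rb"))
v=cv2.cvtColor(cv2.GaussianBlur(w["frame"],(3,3),0),cv2.COLOR_RGB2HSV).astype(int);H,S,V=v[...,0],v[...,1],v[...,2]
for col,p,(lo,hi),sm in (("red",(256,158),(174,4),155),("green",(322,158),(50,80),80),("yellow",(390,158),(19,32),135)):
    m=((H>=lo)&(H<=hi)) if lo<hi else ((H>=lo)|(H<=hi)); m=(m&(S>sm)).astype(np.uint8)
    n,l,st,ce=cv2.connectedComponentsWithStats(m); k=min([i for i in range(1,n) if st[i,4]>300],key=lambda i:np.hypot(*(ce[i]-p)))
    ct=max(cv2.findContours((l==k).astype(np.uint8),0,cv2.CHAIN_APPROX_NONE)[0],key=len)[:,0]
    P=np.array([onplane(w,u,.013) for u in ct]); y0=np.median(P[:,1])
    A=P[P[:,0]>P[:,0].max()-.024]
    r=least_squares(lambda q:np.hypot(A[:,0]-q[0],A[:,1]-q[1])-.038,[.61,y0],loss="soft_l1",f_scale=.001); r2=least_squares(lambda q:np.hypot(A[:,0]-q[0],A[:,1]-q[1])-q[2],[.61,y0,.038],loss="soft_l1",f_scale=.001)
    print(col,P.min(0).round(4),P.max(0).round(4),r.x.round(4),r2.x.round(4))
m=((V<55)).astype(np.uint8); n,l,st,ce=cv2.connectedComponentsWithStats(m)
for i in range(1,n):
    if st[i,4]>50 and st[i,1]<120: 
        x,y,a,b,_=st[i]; print("handle",st[i],[onplane(w,u,.085).round(4) for u in ((x,y),(x+a-1,y+b-1),ce[i])])
save("w1c",w["frame"],2.5,(185,20,465,210))
E
```

```text
red [ 0.5728 -0.0178] [0.6435 0.048 ] [0.6056 0.0147] [0.6091 0.0147 0.035 ]
green [0.5721 0.0654] [0.6439 0.1323] [0.606 0.099] [0.6093 0.099  0.0353]
yellow [0.5735 0.1496] [0.6454 0.2166] [0.6073 0.1836] [0.6099 0.1836 0.0358]
handle [15 19 27  7 99] [array([ 0.4683, -0.1707]), array([ 0.4735, -0.1487]), array([ 0.4712, -0.1612])]
handle [569  56  37  37 776] [array([0.5007, 0.321 ]), array([0.5314, 0.3625]), array([0.5172, 0.3399])]
handle [552  59  12  41 104] [array([0.5033, 0.306 ]), array([0.5378, 0.3241]), array([0.5201, 0.3135])]
handle [312  89  23  17 387] [array([0.5288, 0.0892]), array([0.5431, 0.1097]), array([0.5359, 0.0994])]
```

View pics/w1c.png

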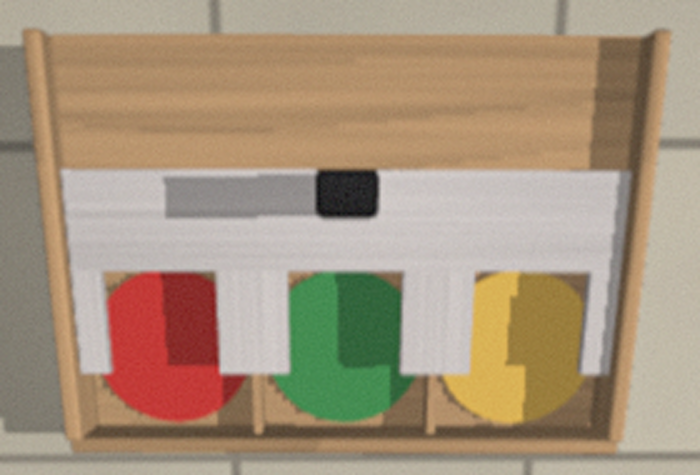

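play_rows([
  [[4, 0.1, 2], [0, 0, 0], 6],
  [[8.3, 0.15, 5], [0, 0, 0], 6],
  [[8.3, 0.15, 9], [0, 0, 0], 6],
  [[8.3, 0.15, 13], [0, 0, 0], 6],
  [[8.3, 0.15, 15.5], [0, 0, 0], 6],
  [[8.3, 0.15, 16.9], [0, 0, 0], 6],
  [[8.3, 0.15, 16.9], [0, 0, 0], 6],
])

```text
time: 2.85
ee_pos: [0.5355, 0.1006, 0.0512]
eef_rot: [-0.001, 1.0, -0.0, -0.001]
ft_force: [-0.1, 0.3, 0.9]
width: 0.0598
```

```bash
python3 - <<'E'
from h2 import *; from bench import *; from g import *
w=camera("wrist"); save("w2",w["frame"],1.25); s=camera("side"); save("s2",s["frame"],4,(230,120,400,240))
goal(.536,.0994,.051)
E
```

```text
at [0.5366 0.1005 0.0526] shift [0.06, -0.11, 0.15] rot [0.001, 0.001, 0.001] F [-0.6  0.6  0.5] w 0.0601 t 2.95
```

View pics/w2.png

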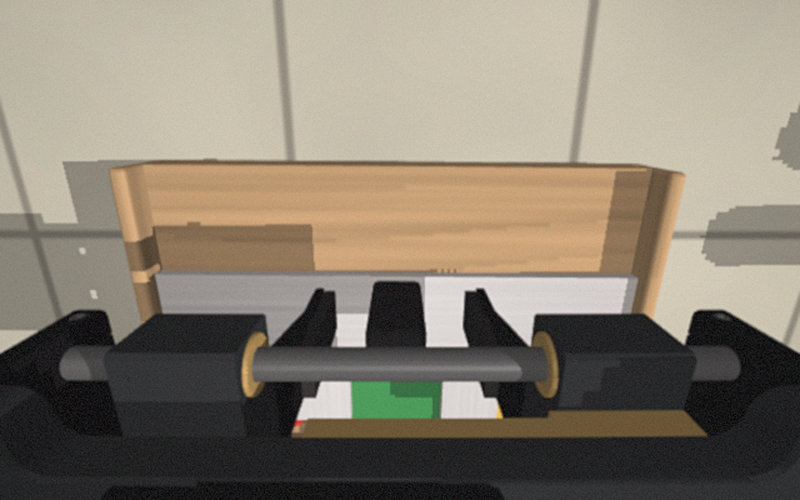

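View pics/s2.png

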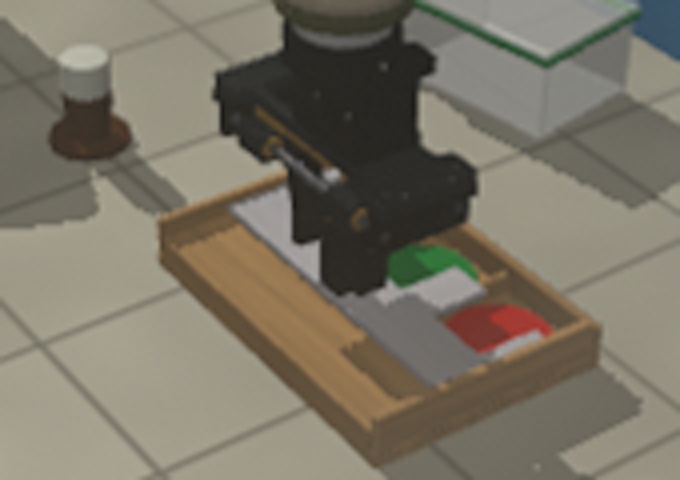

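play_rows([
  [[0, -0.1, 0.1], [0, 0, 0], 3],
  [[0, -0.1, 0.1], [0, 0, 0], 2],
  [[0, -0.1, 0.1], [0, 0, 0], 1.5],
  [[0, -0.1, 0.1], [0, 0, 0], 1.5],
  [[0, -0.1, 0.1], [0, 0, 0], 1.5],
  [[0, -0.1, 0.1], [0, 0, 0], 1.5],
], grip_force=25)

```text
time: 3.7
ee_pos: [0.5362, 0.099, 0.0506]
eef_rot: [-0.0, 1.0, 0.0, 0.0]
ft_force: [-0.5, 0.4, 1.2]
width: 0.0239
```

Gripped (24 mm). Pull 48 mm, then creep to the stop.

play_rows([
  [[1, 0, 0], [0, 0, 0], 1.5],
  [[2, 0, 0], [0, 0, 0], 1.5],
  [[3, 0, 0], [0, 0, 0], 1.5],
  [[4, 0, 0], [0, 0, 0], 1.5],
  [[4.7, 0, 0], [0, 0, 0], 1.5],
  [[4.9, 0, 0], [0, 0, 0], 1.5],
])

```text
time: 4.45
ee_pos: [0.4866, 0.0993, 0.0506]
eef_rot: [-0.0, 1.0, 0.0, -0.0]
ft_force: [1.0, 4.1, -2.4]
width: 0.0239
```

play_rows([
  [[0.1, 0, 0], [0, 0, 0], 1.5],
  [[0.2, 0, 0], [0, 0, 0], 1.5],
  [[0.3, 0, 0], [0, 0, 0], 1.5],
])

```text
time: 4.82
ee_pos: [0.4858, 0.0993, 0.0507]
eef_rot: [-0.0, 1.0, 0.0, 0.002]
ft_force: [12.5, 5.3, -13.1]
width: 0.024
```

play_rows([
  [[0.1, 0, 0], [0, 0, 0], 1.5],
  [[0.2, 0, 0], [0, 0, 0], 1.5],
  [[0.2, 0, 0], [0, 0, 0], 1.5],
  [[0.1, 0, 0], [0, 0, 0], 1.5],
])

```text
time: 5.32
ee_pos: [0.4857, 0.0993, 0.0507]
eef_rot: [-0.0, 1.0, 0.0, 0.003]
ft_force: [9.7, 5.5, -10.6]
width: 0.0239
```

play_rows([
  [[0, 0, 0], [0, 0, 0], 5],
  [[0, 0, 0], [0, 0, 0], 6],
  [[0, 0, 0], [0, 0, 0], 6],
  [[0, 0, -3], [0, 0, 0], 6],
  [[0, 0, -8], [0, 0, 0], 6],
  [[0, 0, -13], [0, 0, 0], 6],
])

```text
time: 6.08
ee_pos: [0.4826, 0.0985, 0.1819]
eef_rot: [0.0, 1.0, -0.0, -0.0]
ft_force: [0.9, 0.5, -0.1]
width: 0.0594
```

```bash
python3 - <<'E'
from h2 import *; from bench import *; from g import *
t=camera("top"); save("t3",t["frame"],6,(240,145,360,230)); 
print([(np.round(d["conf"],2),np.round(d["at"],1)) for d in recognise(t,"gate_grip")])
goal(.6462,-.2,.14)
E
```

```text
[(np.float64(0.51), array([338.7, 210.6])), (np.float64(0.45), array([409.3, 198.7]))]
at [0.4856 0.0993 0.1857] shift [-16.03, -29.94, 4.6] rot [0.003, 0.007, -0.0] F [ 0.6 -0.3 -0.5] w 0.0598 t 6.17
```

View pics/t3.png

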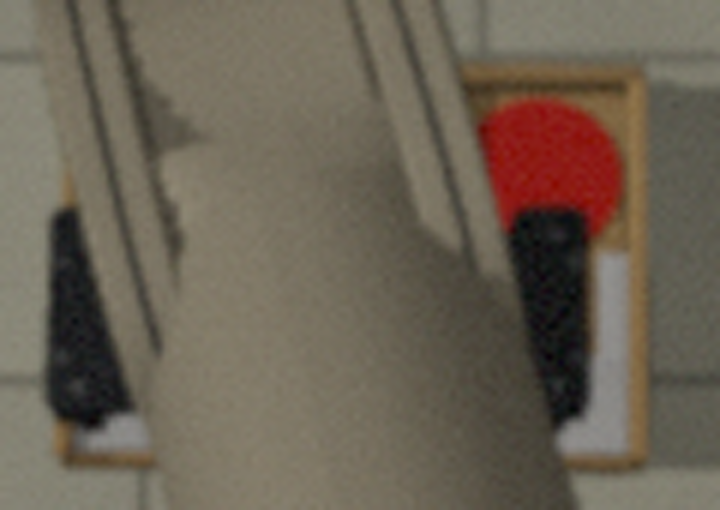

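play_rows([
  [[-2.6, -5, 0], [0, 0, 0], 7],
  [[-5.3, -10, 0], [0, 0, 0], 7],
  [[-8, -15, 0], [0, 0, 0], 7],
  [[-10.6, -20, 0], [0, 0, 0], 7],
  [[-13.3, -25, 0], [0, 0, 0], 7],
  [[-16, -29.9, 2], [0, 0, 0], 7],
  [[-16, -29.9, 5], [0, 0, 0], 7],
  [[-16, -29.9, 8], [0, 0, 0], 7],
])

```text
time: 7.18
ee_pos: [0.6425, -0.2011, 0.0984]
eef_rot: [0.001, 1.0, -0.0, -0.001]
ft_force: [0.9, 0.5, -0.0]
width: 0.07
```

```bash
python3 - <<'E'
from h2 import *; from bench import *; from g import *
w=camera("wrist"); save("w3",w["frame"],1.25); s=camera("side"); save("s3",s["frame"],4,(330,130,500,270))
goal(.6462,-.2,.039)
E
```

```text
at [ 0.6407 -0.1995  0.0962] shift [-0.59, -0.06, 5.71] rot [0.001, -0.007, -0.0] F [-0.3  1.2 -0. ] w 0.0703 t 7.28
```

View pics/w3.png

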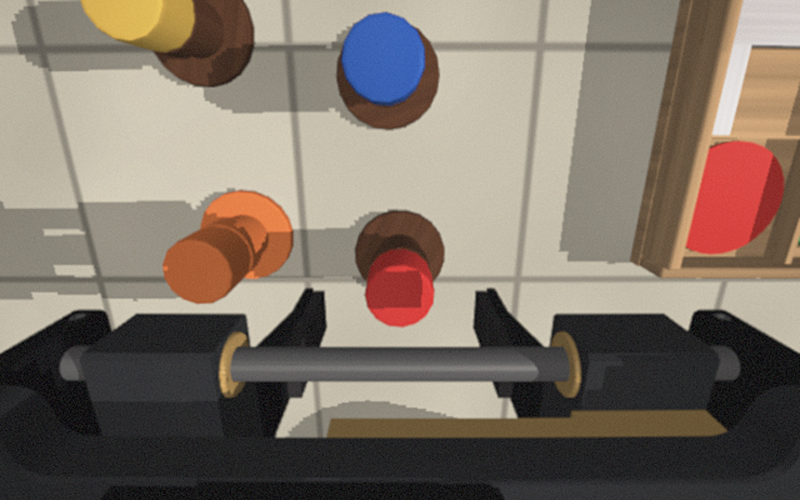

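View pics/s3.png

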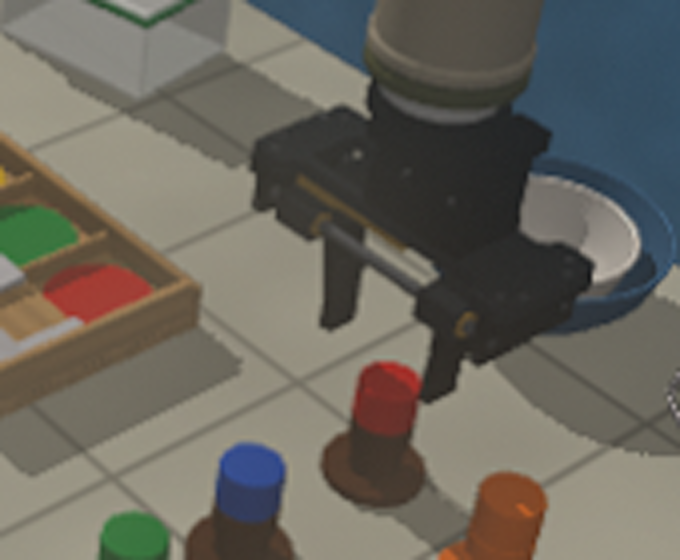

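```bash
python3 - <<'E'
from h2 import *; from bench import *; from g import *
w=camera("wrist"); f=w["frame"].copy()
for z0,z1,r in ((.046,.075,.019),(0,.008,.032)):
    h=cv2.convexHull(proj(w,cyl(.6462,-.2,z0,z1,r)).astype(np.float32)); cv2.polylines(f,[np.int32(h.round())],True,(0,255,255),1)
save("w3b",f,3,(240,150,400,300)); goal(.6462,-.2,.039)
E
```

```text
at [ 0.6419 -0.1998  0.0987] shift [-0.46, -0.03, 5.97] rot [0.001, -0.004, -0.0] F [-0.2  1.4  0.3] w 0.0705 t 7.33
```

View pics/w3b.png

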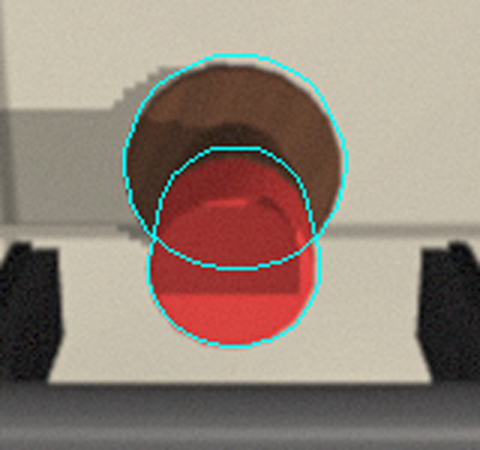

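play_rows([
  [[-0.2, 0, 2], [0, 0, 0], 7],
  [[-0.4, 0, 4], [0, 0, 0], 7],
  [[-0.4, 0, 5.3], [0, 0, 0], 7],
  [[-0.4, 0, 5.8], [0, 0, 0], 7],
  [[-0.4, 0, 5.8], [0, 0, 0], 7],
])

```text
time: 7.95
ee_pos: [0.6471, -0.2001, 0.0424]
eef_rot: [-0.0, 1.0, 0.0, -0.0]
ft_force: [0.1, -0.6, 0.2]
width: 0.0702
```

play_rows([
  [[0, 0, 0.3], [0, 0, 0], 5],
  [[0, 0, 0.3], [0, 0, 0], 3.5],
  [[0, 0, 0.3], [0, 0, 0], 3],
  [[0, 0, 0.3], [0, 0, 0], 3],
  [[0, 0, 0.3], [0, 0, 0], 3],
], grip_force=20)

```text
time: 8.57
ee_pos: [0.6473, -0.2001, 0.0397]
eef_rot: [-0.0, 1.0, -0.0, 0.0]
ft_force: [0.7, -1.1, 0.5]
width: 0.0376
```

```bash
python3 - <<'E'
from h2 import *; from bench import *; from g import *
s=read_state(); goal(.607,.0147,.17,st=s)
E
```

```text
at [ 0.6473 -0.2001  0.0397] shift [4.02, 21.48, -13.03] rot [-0.0, 0.0, 0.0] F [ 0.7 -1.1  0.5] w 0.0376 t 8.57
```

play_rows([
  [[0, 0, -2], [0, 0, 0], 3],
  [[0, 0, -6], [0, 0, 0], 3],
  [[0, 0, -10], [0, 0, 0], 3],
  [[1, 5, -13], [0, 0, 0], 3],
  [[2, 10, -13], [0, 0, 0], 3],
  [[3, 15, -13], [0, 0, 0], 3],
  [[4, 19.5, -13], [0, 0, 0], 3],
  [[4, 21.4, -13], [0, 0, 0], 3],
])

```text
time: 9.57
ee_pos: [0.6066, 0.0174, 0.1707]
eef_rot: [-0.002, 1.0, 0.001, 0.0]
ft_force: [-0.3, -0.7, -2.3]
width: 0.0376
```

```bash
python3 - <<'E'
from h2 import *; from bench import *; from g import *
w=camera("wrist"); save("w4",w["frame"],1.25); s=camera("side"); save("s4",s["frame"],4,(230,60,400,240))
goal(.6075,.0147,.0527)
E
```

```text
at [0.6073 0.0165 0.1704] shift [-0.01, -0.19, 11.77] rot [0.001, 0.001, 0.004] F [-0.1 -0.5 -2.1] w 0.0371 t 9.68
```

View pics/w4.png

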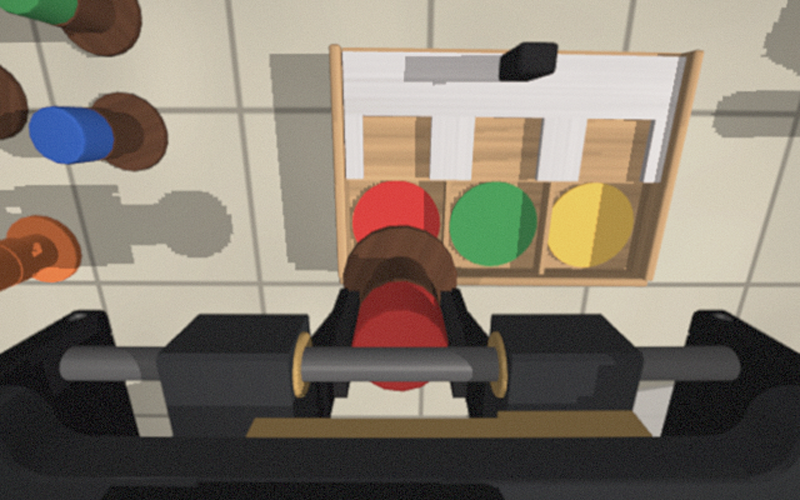

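View pics/s4.png

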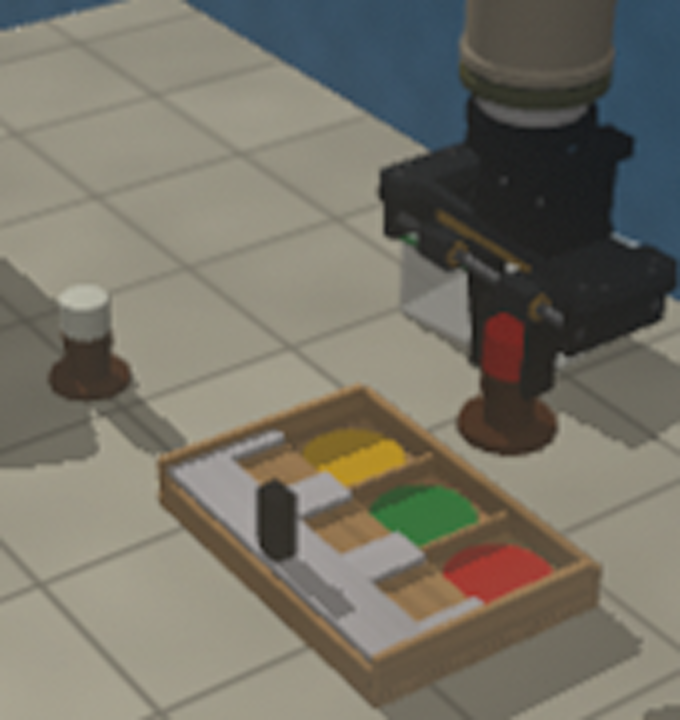

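```bash
python3 - <<'E'
from h2 import *; from bench import *; from g import *
w=camera("wrist"); v=cv2.cvtColor(cv2.GaussianBlur(w["frame"],(3,3),0),cv2.COLOR_RGB2HSV).astype(int);H,S,V=v[...,0],v[...,1],v[...,2]
for col,p,(lo,hi),sm in (("green",(394,178),(50,80),80),("yellow",(472,178),(20,32),130)):
    m=((H>=lo)&(H<=hi)&(S>sm)).astype(np.uint8)
    n,l,st,ce=cv2.connectedComponentsWithStats(m); k=min([i for i in range(1,n) if st[i,4]>300],key=lambda i:np.hypot(*(ce[i]-p)))
    ct=max(cv2.findContours((l==k).astype(np.uint8),0,cv2.CHAIN_APPROX_NONE)[0],key=len)[:,0]
    P=np.array([onplane(w,u,.013) for u in ct])
    r2=least_squares(lambda q:np.hypot(P[:,0]-q[0],P[:,1]-q[1])-q[2],[.61,.1,.038],loss="soft_l1",f_scale=.001)
    print(col,r2.x.round(4))
x=w["frame"];
goal(.6075,.0147,.0527)
E
```

```text
green [0.6075 0.099  0.0371]
yellow [0.6083 0.1835 0.0373]
at [0.6074 0.014  0.1702] shift [-0.0, 0.07, 11.75] rot [-0.0, 0.001, 0.001] F [ 0.5 -1.  -2.1] w 0.0374 t 9.72
```

play_rows([
  [[0, 0, 4], [0, 0, 0], 3],
  [[0, 0, 8], [0, 0, 0], 3],
  [[0, 0, 10], [0, 0, 0], 3],
  [[0, 0, 11], [0, 0, 0], 3],
  [[0, 0, 11.4], [0, 0, 0], 3],
  [[0, 0, 11.5], [0, 0, 0], 3],
  [[0, 0, 11.5], [0, 0, 0], 3],
])

```text
time: 10.6
ee_pos: [0.6077, 0.014, 0.0554]
eef_rot: [-0.0, 1.0, 0.0, 0.001]
ft_force: [0.2, 0.5, -1.5]
width: 0.0375
```

play_rows([
  [[0, 0, 0.1], [0, 0, 0], 3],
  [[0, 0, 0.2], [0, 0, 0], 3],
  [[0, 0, 0.2], [0, 0, 0], 3],
])

```text
time: 10.98
ee_pos: [0.6072, 0.0141, 0.0527]
eef_rot: [-0.0, 1.0, 0.0, 0.0]
ft_force: [-0.0, -0.6, -0.5]
width: 0.0375
```

play_rows([
  [[0, 0, 0.05], [0, 0, 0], 3],
  [[0, 0, 0.1], [0, 0, 0], 3],
  [[0, 0, 0.1], [0, 0, 0], 3],
])

```text
time: 11.35
ee_pos: [0.6073, 0.014, 0.0526]
eef_rot: [-0.0, 1.0, 0.0, 0.0]
ft_force: [-5.8, -0.0, 10.1]
width: 0.0372
```

play_rows([
  [[0, 0, -0.06], [0, 0, 0], 3],
  [[0, 0, -0.06], [0, 0, 0], 4.5],
  [[0, 0, -0.06], [0, 0, 0], 6],
  [[0, 0, -0.06], [0, 0, 0], 6],
  [[0, 0, -3], [0, 0, 0], 6],
  [[0, 0, -8], [0, 0, 0], 6],
  [[0, 0, -12], [0, 0, 0], 6],
  [[0, -3, -13], [0, 0, 0], 6],
])

```text
time: 12.35
ee_pos: [0.6086, -0.0137, 0.1844]
eef_rot: [-0.002, 1.0, 0.001, 0.002]
ft_force: [-0.7, -1.1, -1.0]
width: 0.0598
```

```bash
python3 - <<'E'
from h2 import *; from bench import *; from g import *
w=camera("wrist"); save("w5",w["frame"],1.25); 
goal(.5045,-.3193,.16);goal(.4409,-.2118,.17)
E
```

```text
at [ 0.6081 -0.0208  0.1847] shift [10.3, -29.87, 2.47] rot [-0.001, 0.004, -0.002] F [ 0.1 -5.3  1.6] w 0.0601 t 12.4
at [ 0.6081 -0.0208  0.1847] shift [16.68, -19.14, 1.43] rot [-0.001, 0.004, -0.002] F [ 0.1 -5.3  1.6] w 0.0601 t 12.4
```

View pics/w5.png

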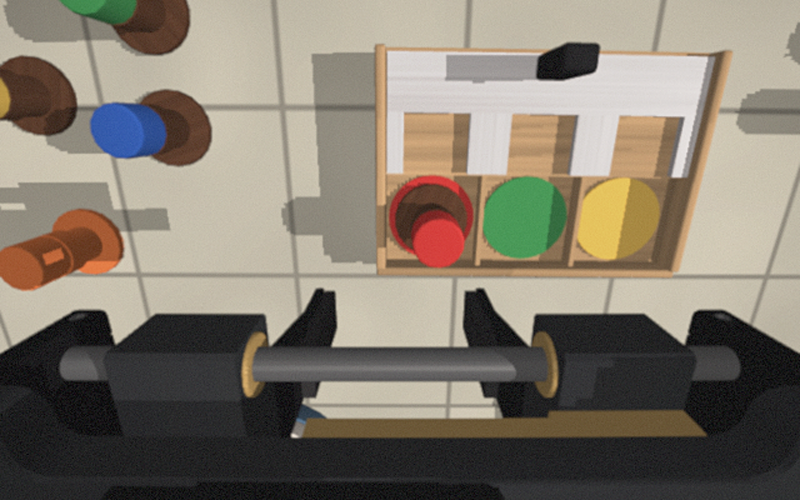

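play_rows([
  [[1.7, -5.5, 0], [0, 0, 0], 7],
  [[3.5, -11, 0], [0, 0, 0], 7],
  [[5.3, -16.5, 0], [0, 0, 0], 7],
  [[7, -22, 0], [0, 0, 0], 7],
  [[9, -27, 0], [0, 0, 0], 7],
  [[10.3, -30.2, 2], [0, 0, 0], 7],
  [[10.3, -30.2, 6], [0, 0, 0], 7],
  [[10.3, -30.2, 8], [0, 0, 0], 7],
])

```text
time: 13.4
ee_pos: [0.5031, -0.3176, 0.0993]
eef_rot: [0.0, 1.0, 0.001, -0.001]
ft_force: [0.1, 0.6, -0.1]
width: 0.0703
```

```bash
cat > ov.py <<'E'
from h2 import *; from bench import *; from g import *
def ov(x,y,name):
    w=camera("wrist"); f=w["frame"].copy()
    for z0,z1,r in ((.046,.075,.019),(0,.008,.032)):
        h=cv2.convexHull(proj(w,cyl(x,y,z0,z1,r)).astype(np.float32)); cv2.polylines(f,[np.int32(h.round())],True,(0,255,255),1)
    save(name,f,2,(160,50,480,330)); goal(x,y,.0397)
E
python3 -c "
from ov import *
camera('wrist'); ov(.5045,-.3193,'w6')"
```

```text
at [ 0.5033 -0.3168  0.0994] shift [-0.14, -0.26, 5.97] rot [0.002, -0.004, 0.001] F [ 0.2 -0.5 -0. ] w 0.0699 t 13.5
```

View pics/w6.png

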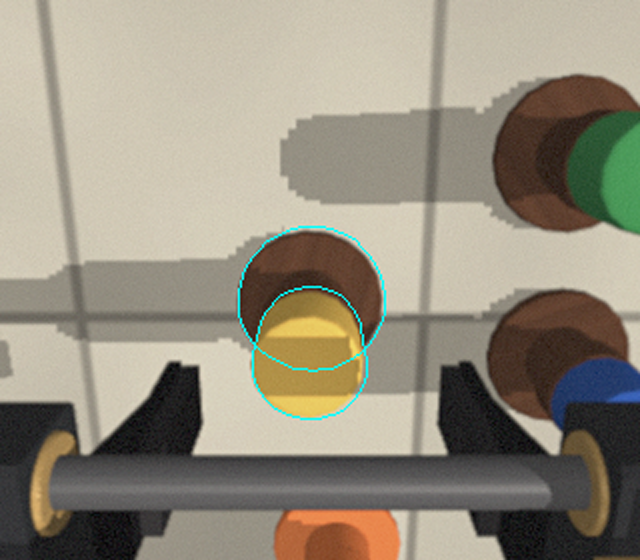

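play_rows([
  [[-0.1, -0.2, 2], [0, 0, 0], 7],
  [[-0.2, -0.2, 4], [0, 0, 0], 7],
  [[-0.2, -0.2, 5.5], [0, 0, 0], 7],
  [[-0.2, -0.2, 5.9], [0, 0, 0], 7],
  [[-0.2, -0.2, 5.9], [0, 0, 0], 7],
])

```text
time: 14.12
ee_pos: [0.5061, -0.3202, 0.0425]
eef_rot: [-0.0, 1.0, 0.0, -0.0]
ft_force: [-0.5, -0.4, 1.5]
width: 0.0698
```

play_rows([
  [[0, 0, 0], [0, 0, 0], 5],
  [[0, 0, 0], [0, 0, 0], 3.5],
  [[0, 0, 0], [0, 0, 0], 3],
  [[0, 0, 0], [0, 0, 0], 3],
  [[0, 0, 0], [0, 0, 0], 3],
])

```text
time: 14.75
ee_pos: [0.5063, -0.3201, 0.0427]
eef_rot: [-0.0, 1.0, 0.0, 0.0]
ft_force: [0.3, 0.2, 0.5]
width: 0.0375
```

play_rows([
  [[0, 0, -2], [0, 0, 0], 3],
  [[0, 0, -6], [0, 0, 0], 3],
  [[0, 0, -10.5], [0, 0, 0], 3],
  [[-1, 5, -13], [0, 0, 0], 3],
  [[-2.2, 11, -13], [0, 0, 0], 3],
  [[-3.4, 17, -13], [0, 0, 0], 3],
  [[-4.6, 23, -13], [0, 0, 0], 3],
  [[-5.8, 29, -13], [0, 0, 0], 3],
])

```text
time: 15.75
ee_pos: [0.5644, -0.0283, 0.1741]
eef_rot: [0.0, 1.0, 0.0, 0.001]
ft_force: [1.3, -0.7, -1.2]
width: 0.0377
```

play_rows([
  [[-1.2, 5.5, 0], [0, 0, 0], 3],
  [[-2.4, 11, 0], [0, 0, 0], 3],
  [[-3.6, 16.5, 0], [0, 0, 0], 3],
  [[-4.6, 20.5, 0], [0, 0, 0], 3],
  [[-4.6, 21.4, 0], [0, 0, 0], 3],
  [[-4.6, 21.4, 0], [0, 0, 0], 3],
  [[-4.6, 21.4, 0], [0, 0, 0], 3],
])

```text
time: 16.62
ee_pos: [0.6103, 0.1818, 0.1732]
eef_rot: [0.001, 1.0, -0.0, 0.0]
ft_force: [-0.4, 0.3, -1.2]
width: 0.0377
```

```bash
python3 - <<'E'
from h2 import *; from bench import *; from g import *
w=camera("wrist"); save("w7",w["frame"],1.25); 
goal(.610,.1835,.0577)
E
```

```text
at [0.6103 0.182  0.1731] shift [0.04, 0.15, 11.54] rot [-0.0, 0.001, -0.002] F [ 0.3  0.5 -1.1] w 0.0376 t 16.68
```

View pics/w7.png

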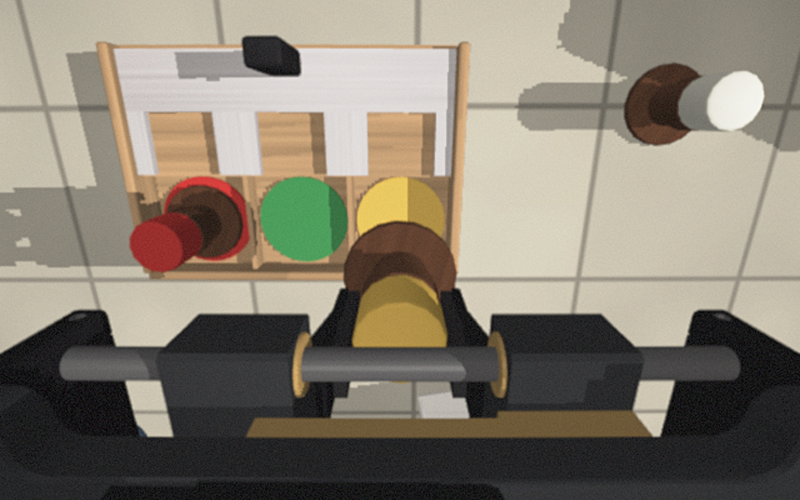

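play_rows([
  [[0, 0.15, 4], [0, 0, 0], 3],
  [[0, 0.15, 8], [0, 0, 0], 3],
  [[0, 0.15, 10], [0, 0, 0], 3],
  [[0, 0.15, 11], [0, 0, 0], 3],
  [[0, 0.15, 11.4], [0, 0, 0], 3],
  [[0, 0.15, 11.5], [0, 0, 0], 3],
  [[0, 0.15, 11.6], [0, 0, 0], 3],
  [[0, 0.15, 11.6], [0, 0, 0], 3],
])

```text
time: 17.68
ee_pos: [0.6103, 0.1856, 0.057]
eef_rot: [-0.0, 1.0, 0.0, 0.0]
ft_force: [-0.6, -0.1, -0.7]
width: 0.0373
```

play_rows([
  [[0, 0, 0.05], [0, 0, 0], 3],
  [[0, 0, 0.1], [0, 0, 0], 3],
  [[0, 0, 0.1], [0, 0, 0], 3],
])

```text
time: 18.05
ee_pos: [0.6101, 0.1855, 0.0557]
eef_rot: [-0.0, 1.0, 0.0, 0.0]
ft_force: [-0.9, -0.2, 0.4]
width: 0.0374
```

play_rows([
  [[0, 0, 0.05], [0, 0, 0], 3],
  [[0, 0, 0.05], [0, 0, 0], 3],
])

```text
time: 18.3
ee_pos: [0.6101, 0.1855, 0.0556]
eef_rot: [-0.0, 1.0, 0.0, 0.0]
ft_force: [-2.5, -0.5, 5.2]
width: 0.0376
```

play_rows([
  [[0, 0, -0.02], [0, 0, 0], 3.5],
  [[0, 0, -0.02], [0, 0, 0], 4.5],
  [[0, 0, -0.02], [0, 0, 0], 6],
  [[0, 0, -0.02], [0, 0, 0], 6],
  [[0, 0, -3], [0, 0, 0], 6],
  [[0, 0, -8], [0, 0, 0], 6],
  [[0, 0, -12], [0, 0, 0], 6],
  [[1, -4, -13], [0, 0, 0], 6],
])

```text
time: 19.3
ee_pos: [0.6012, 0.1486, 0.1877]
eef_rot: [-0.003, 1.0, 0.001, 0.002]
ft_force: [0.5, -1.1, -0.2]
width: 0.0597
```

```bash
python3 - <<'E'
from h2 import *; from bench import *; from g import *
camera("wrist");w=camera("wrist"); save("w8",w["frame"],1.25); 
goal(.4409,-.2118,.1)
E
```

```text
at [0.6009 0.1404 0.1872] shift [15.84, -35.3, 8.7] rot [-0.001, 0.003, -0.005] F [ 0.2 -0.8 -0.1] w 0.0601 t 19.4
```

View pics/w8.png

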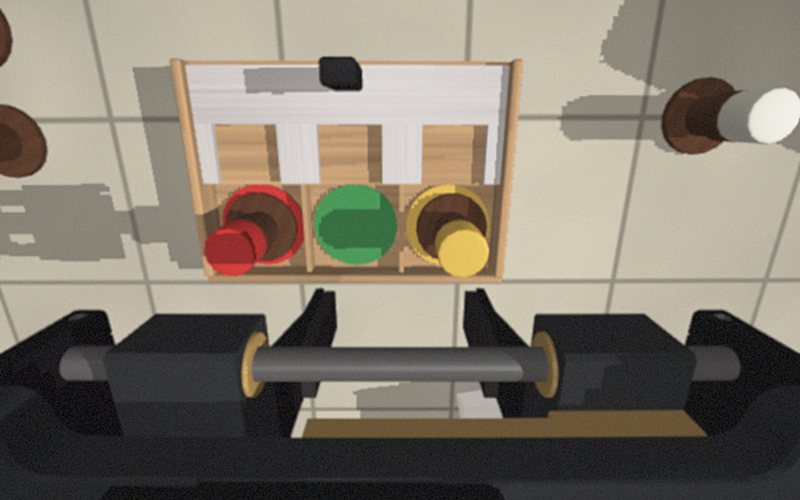

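play_rows([
  [[2.4, -5.5, 0], [0, 0, 0], 7],
  [[4.8, -11, 0], [0, 0, 0], 7],
  [[7.2, -16.5, 0], [0, 0, 0], 7],
  [[9.6, -22, 0], [0, 0, 0], 7],
  [[12, -27.3, 0], [0, 0, 0], 7],
  [[14.4, -32.5, 0], [0, 0, 0], 7],
  [[15.9, -35.6, 3], [0, 0, 0], 7],
  [[15.9, -35.6, 8], [0, 0, 0], 7],
])

```text
time: 20.4
ee_pos: [0.4412, -0.2136, 0.1055]
eef_rot: [0.002, 1.0, -0.0, 0.002]
ft_force: [0.9, 0.8, -1.0]
width: 0.0697
```

```bash
python3 -c "
from ov import *
camera('wrist'); ov(.4409,-.2118,'w9')"
```

```text
at [ 0.438  -0.21    0.1013] shift [-0.34, -0.19, 6.16] rot [0.001, -0.007, -0.001] F [-0.9  0.2 -0. ] w 0.07 t 20.5
```

View pics/w9.png

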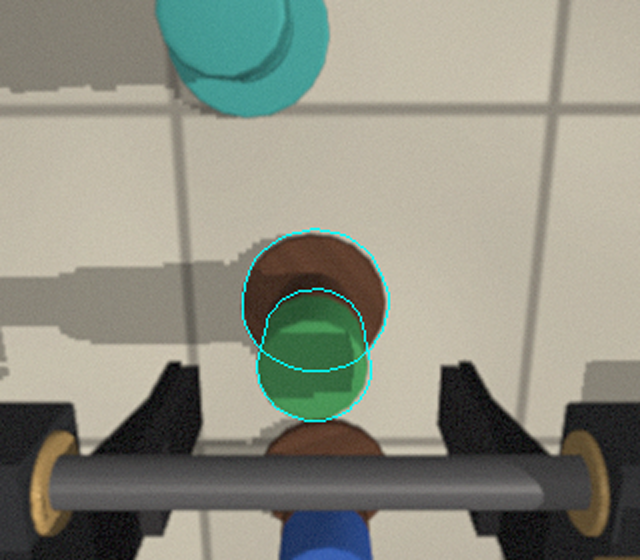

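play_rows([
  [[-0.1, -0.1, 2], [0, 0, 0], 7],
  [[-0.1, -0.1, 4], [0, 0, 0], 7],
  [[-0.1, -0.1, 5.5], [0, 0, 0], 7],
  [[-0.1, -0.1, 6.1], [0, 0, 0], 7],
  [[-0.1, -0.1, 6.1], [0, 0, 0], 7],
])

```text
time: 21.12
ee_pos: [0.4423, -0.2115, 0.0443]
eef_rot: [-0.0, 1.0, 0.0, -0.0]
ft_force: [0.1, -0.2, 0.5]
width: 0.0701
```

play_rows([
  [[0.1, 0, 0.3], [0, 0, 0], 5],
  [[0.1, 0, 0.3], [0, 0, 0], 3.5],
  [[0.1, 0, 0.3], [0, 0, 0], 3],
  [[0.1, 0, 0.3], [0, 0, 0], 3],
  [[0.1, 0, 0.3], [0, 0, 0], 3],
])

```text
time: 21.75
ee_pos: [0.4413, -0.2117, 0.0412]
eef_rot: [-0.0, 1.0, -0.0, 0.0]
ft_force: [-0.7, -0.8, 1.7]
width: 0.0374
```

play_rows([
  [[0, 0, -2], [0, 0, 0], 3],
  [[0, 0, -6], [0, 0, 0], 3],
  [[0, 0, -10.5], [0, 0, 0], 3],
  [[-2.5, 4.7, -13], [0, 0, 0], 3],
  [[-5.2, 9.7, -13], [0, 0, 0], 3],
  [[-7.8, 14.5, -13], [0, 0, 0], 3],
  [[-10.4, 19.5, -13], [0, 0, 0], 3],
  [[-13, 24.3, -13], [0, 0, 0], 3],
])

```text
time: 22.75
ee_pos: [0.5715, 0.0333, 0.1708]
eef_rot: [-0.0, 1.0, 0.0, -0.0]
ft_force: [0.1, -0.6, -0.9]
width: 0.0374
```

play_rows([
  [[-2.6, 4.7, 0], [0, 0, 0], 3],
  [[-3.7, 6.4, 0], [0, 0, 0], 3],
  [[-3.7, 6.8, 0], [0, 0, 0], 3],
  [[-3.7, 6.8, 0], [0, 0, 0], 3],
  [[-3.7, 6.8, 0], [0, 0, 0], 3],
])

```text
time: 23.38
ee_pos: [0.6078, 0.0976, 0.1713]
eef_rot: [0.001, 1.0, -0.0, 0.0]
ft_force: [-0.1, -0.4, -1.6]
width: 0.0373
```

```bash
python3 - <<'E'
from h2 import *; from bench import *; from g import *
w=camera("wrist"); save("w10",w["frame"],1.25); 
goal(.608,.099,.056)
E
```

```text
at [0.6079 0.0979 0.1713] shift [-0.01, 0.11, 11.53] rot [0.0, 0.0, -0.002] F [-0.2 -0.2 -1.4] w 0.0374 t 23.43
```

View pics/w10.png

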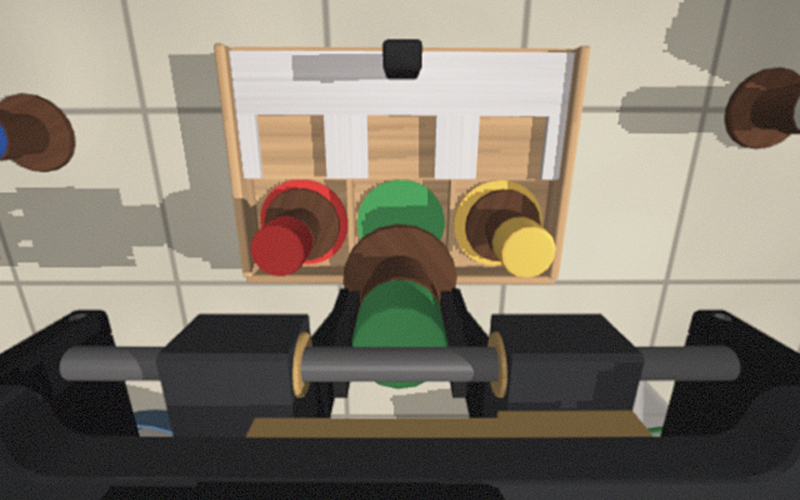

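play_rows([
  [[0, 0, 4], [0, 0, 0], 3],
  [[0, 0, 8], [0, 0, 0], 3],
  [[0, 0, 10], [0, 0, 0], 3],
  [[0, 0, 11], [0, 0, 0], 3],
  [[0, 0, 11.4], [0, 0, 0], 3],
  [[0, 0, 11.5], [0, 0, 0], 3],
  [[0, 0, 11.5], [0, 0, 0], 3],
])

```text
time: 24.3
ee_pos: [0.6087, 0.0996, 0.0569]
eef_rot: [-0.0, 1.0, 0.0, 0.001]
ft_force: [0.2, -0.8, -1.8]
width: 0.0377
```

play_rows([
  [[0, 0, 0.1], [0, 0, 0], 3],
  [[0, 0, 0.2], [0, 0, 0], 3],
  [[0, 0, 0.2], [0, 0, 0], 3],
])

```text
time: 24.68
ee_pos: [0.6082, 0.0995, 0.0542]
eef_rot: [-0.0, 1.0, 0.0, 0.0]
ft_force: [0.1, 0.1, 1.7]
width: 0.0374
```

play_rows([
  [[0, 0, 0.05], [0, 0, 0], 3],
  [[0, 0, 0.05], [0, 0, 0], 3],
])

```text
time: 24.92
ee_pos: [0.6083, 0.0995, 0.0542]
eef_rot: [-0.0, 1.0, 0.0, 0.0]
ft_force: [-2.2, 0.3, 5.8]
width: 0.0377
```

play_rows([
  [[0, 0, -0.02], [0, 0, 0], 3.5],
  [[0, 0, -0.02], [0, 0, 0], 4.5],
  [[0, 0, -0.02], [0, 0, 0], 5.5],
  [[0, 0, -0.02], [0, 0, 0], 5.5],
  [[0, 0, -3], [0, 0, 0], 5.5],
  [[0, 0, -8], [0, 0, 0], 5.5],
  [[0, 0, -13], [0, 0, 0], 6],
  [[0, 0, -14], [0, 0, 0], 6],
])

```text
time: 25.92
ee_pos: [0.6098, 0.0994, 0.1973]
eef_rot: [0.0, 1.0, 0.001, 0.003]
ft_force: [0.4, 0.6, -0.7]
width: 0.0592
```

```bash
python3 - <<'E'
from h2 import *; from bench import *; from g import *
camera("wrist");w=camera("wrist"); save("w11",w["frame"],1.25); s=camera("side"); save("s11",s["frame"],4,(250,130,400,240))
v=cv2.cvtColor(w["frame"],cv2.COLOR_RGB2HSV); m=(v[...,2]<45).astype(np.uint8); n,l,st,ce=cv2.connectedComponentsWithStats(m)
for i in range(1,n):
    if st[i,4]>150 and st[i,1]<100: print(st[i],onplane(w,ce[i],.085).round(4))
goal(.4855,.099,.051)
E
```

```text
[306  36  27  27 436] [0.4898 0.0999]
[580  82  32  22 277] [0.5219 0.3382]
at [0.6079 0.0995 0.193 ] shift [12.24, -0.05, 14.2] rot [0.0, -0.0, 0.0] F [-0.1 -0.1 -0.5] w 0.0602 t 26.07
```

View pics/w11.png

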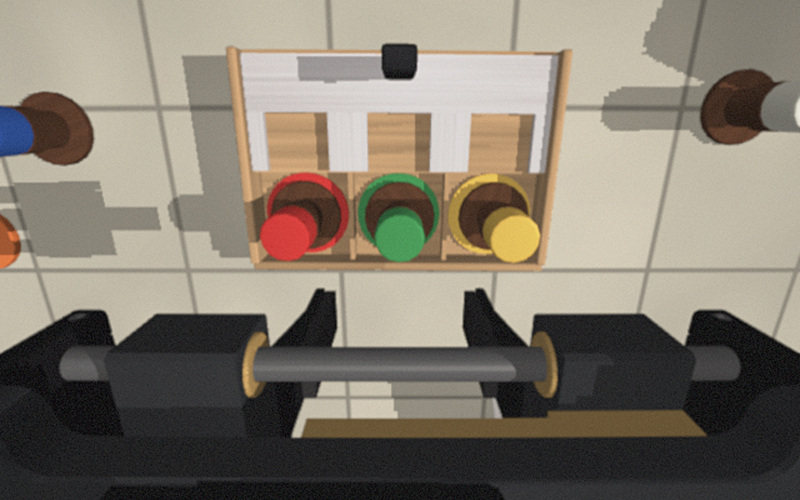

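View pics/s11.png

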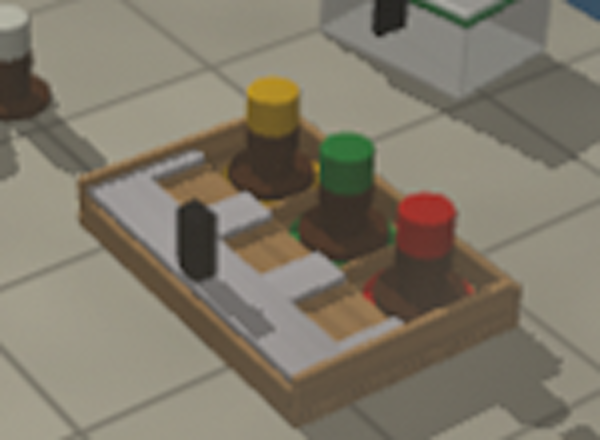

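play_rows([
  [[5, 0, 0], [0, 0, 0], 6],
  [[10, 0, 0], [0, 0, 0], 6],
  [[12.2, 0, 3], [0, 0, 0], 6],
  [[12.2, 0, 7], [0, 0, 0], 6],
  [[12.2, 0, 11], [0, 0, 0], 6],
  [[12.2, 0, 13.5], [0, 0, 0], 6],
  [[12.2, 0, 14.2], [0, 0, 0], 6],
  [[12.2, 0, 14.2], [0, 0, 0], 6],
])

```text
time: 27.08
ee_pos: [0.4857, 0.0992, 0.0511]
eef_rot: [-0.0, 1.0, -0.0, -0.001]
ft_force: [0.4, 0.5, 0.1]
width: 0.0597
```

play_rows([
  [[0, 0, 0], [0, 0, 0], 3],
  [[0, 0, 0], [0, 0, 0], 2],
  [[0, 0, 0], [0, 0, 0], 1.5],
  [[0, 0, 0], [0, 0, 0], 1.5],
  [[0, 0, 0], [0, 0, 0], 1.5],
  [[0, 0, 0], [0, 0, 0], 1.5],
], grip_force=25)

```text
time: 27.82
ee_pos: [0.4862, 0.0994, 0.0517]
eef_rot: [0.0, 1.0, 0.0, 0.0]
ft_force: [-0.5, -0.5, 2.8]
width: 0.0237
```

play_rows([
  [[-0.7, 0, 0], [0, 0, 0], 1.5],
  [[-1.4, 0, 0], [0, 0, 0], 1.5],
  [[-2.1, 0, 0], [0, 0, 0], 1.5],
  [[-2.8, 0, 0], [0, 0, 0], 1.5],
  [[-3.4, 0, 0], [0, 0, 0], 1.5],
  [[-4, 0, 0], [0, 0, 0], 1.5],
])

```text
time: 28.58
ee_pos: [0.5269, 0.0992, 0.0516]
eef_rot: [0.0, 1.0, -0.0, 0.0]
ft_force: [-1.0, -1.7, 5.7]
width: 0.0236
```

play_rows([
  [[-0.5, 0, 0], [0, 0, 0], 1.5],
  [[-1, 0, 0], [0, 0, 0], 1.5],
  [[-1.5, 0, 0], [0, 0, 0], 1.5],
  [[-1.9, 0, 0], [0, 0, 0], 1.5],
])

```text
time: 29.08
ee_pos: [0.5459, 0.099, 0.0517]
eef_rot: [0.0, 1.0, -0.0, 0.0]
ft_force: [-1.6, -2.8, 4.7]
width: 0.0241
```

play_rows([
  [[-0.1, 0, 0], [0, 0, 0], 1.5],
  [[-0.2, 0, 0], [0, 0, 0], 1.5],
  [[-0.3, 0, 0], [0, 0, 0], 1.5],
])

```text
time: 29.45
ee_pos: [0.5482, 0.099, 0.0516]
eef_rot: [0.0, 1.0, -0.0, -0.0]
ft_force: [-6.5, -2.7, 10.7]
width: 0.0242
```

play_rows([
  [[-0.1, 0, 0], [0, 0, 0], 1.5],
  [[-0.15, 0, 0], [0, 0, 0], 1.5],
  [[-0.15, 0, 0], [0, 0, 0], 1.5],
  [[-0.1, 0, 0], [0, 0, 0], 1.5],
])

```text
time: 29.95
ee_pos: [0.5482, 0.099, 0.0516]
eef_rot: [0.0, 1.0, -0.0, -0.001]
ft_force: [-8.6, -2.5, 10.5]
width: 0.0239
```

play_rows([
  [[0, 0, 0], [0, 0, 0], 3],
  [[0, 0, 0], [0, 0, 0], 4.5],
  [[0, 0, 0], [0, 0, 0], 5],
  [[0, 0, 0], [0, 0, 0], 5],
  [[0, 0, -3], [0, 0, 0], 5],
  [[0, 0, -8], [0, 0, 0], 5],
  [[-4, 0, -13.5], [0, 0, 0], 5],
  [[-7, 0, -14.5], [0, 0, 0], 5],
])

```text
time: 30.95
ee_pos: [0.6215, 0.0999, 0.2006]
eef_rot: [-0.0, 1.0, 0.001, 0.003]
ft_force: [1.0, 0.9, 0.1]
width: 0.0503
```

```bash
python3 - <<'E'
from h2 import *; from bench import *; from g import *
camera("wrist");w=camera("wrist"); save("w12",w["frame"],1.25); s=camera("side"); save("s12",s["frame"],4,(250,130,400,240))
v=cv2.cvtColor(w["frame"],cv2.COLOR_RGB2HSV); m=(v[...,2]<45).astype(np.uint8); n,l,st,ce=cv2.connectedComponentsWithStats(m)
for i in range(1,n):
    if st[i,4]>150 and st[i,1]<150: print(st[i],onplane(w,ce[i],.085).round(4))
goal(.5482,.099,.051)
E
```

```text
[580  64  34  25 372] [0.5233 0.3383]
[306  97  25  18 329] [0.548  0.0994]
at [0.6202 0.0993 0.1968] shift [7.21, -0.02, 14.57] rot [-0.0, 0.001, -0.0] F [-0.6  0.3 -0.7] w 0.05 t 31.1
```

View pics/w12.png

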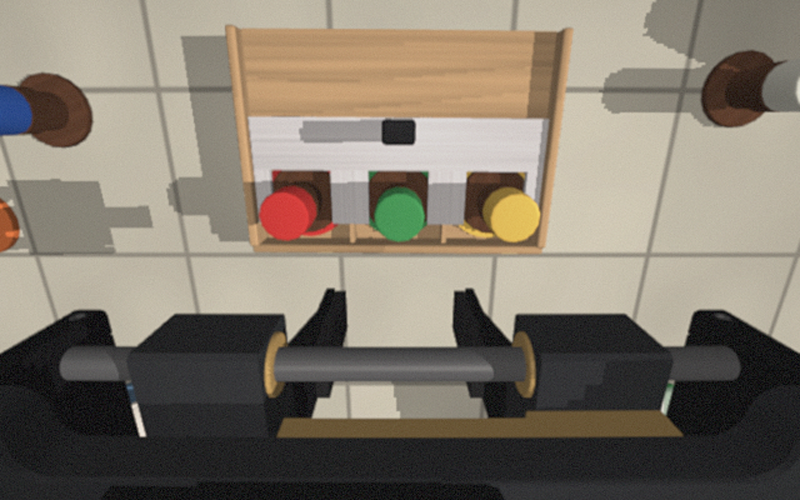

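View pics/s12.png

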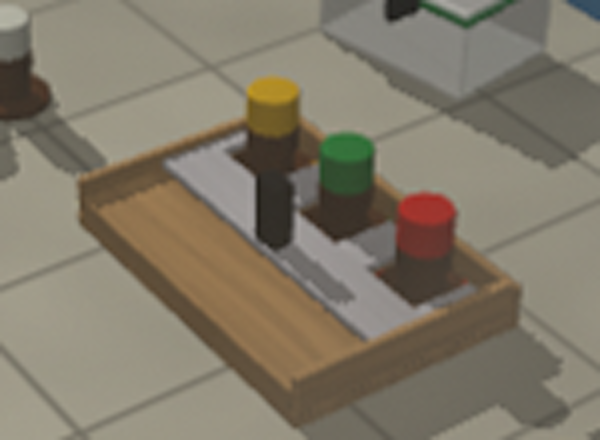

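```bash
python3 - <<'E'
from h2 import *; from bench import *
import pickle
t0,s0=pickle.load(open("ts0.pkl","rb")); s=camera("side")
for n,(x0,y0,x1,y1) in dict(white=(235,125,270,165),blue=(372,235,408,280),orange=(435,245,470,285),teal=(308,285,348,330)).items():
    a=s0["frame"][y0-4:y1+4,x0-4:x1+4]; b=s["frame"][y0:y1,x0:x1]; r=cv2.matchTemplate(a,b,cv2.TM_CCOEFF_NORMED); _,mx,_,loc=cv2.minMaxLoc(r); print(n,round(mx,3),np.array(loc)-4)
print(read_state()["joint_vel"].round(3))
close_job()
E
```

```text
white 1.0 [0 0]
blue 0.959 [0 0]
orange 0.855 [0 0]
teal 0.997 [0 0]
[-0.008 -0.013 -0.004  0.039  0.002 -0.003 -0.003]
the job is handed in; nothing more can be done
```

I slid the gate aside to its stop and set the red, green and yellow mills on the discs of their own colour, each lowered until it made light contact. I then slid the gate home until it stopped, and handed the job in at about 31 s.

**Last checks:**
- **Gate:** the wrist camera put the handle at x = 0.548 m, against 0.547 m expected for fully home. It travelled about 62 mm from the aside stop, and further pushing did not move it.
- **Mills:** all three stand upright with the notches around their waists. The yellow mill sits about 2 mm off-centre, well inside the room it has.
- **Other mills:** in the side view the blue, white, orange and turquoise mills show no shift from the first picture. The match was weaker for blue (0.96) and orange (0.86) than for the rest; I did not look into why, though changed shadows and the red mill having gone would fit.
- **Forces:** the highest wrist force I read was about 18 N, when pulling the gate against its aside stop.

No check failed. The gate recognition in one top view returned wrong points because the arm was in the way, so I used my own fits for all positions.

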